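# Load the dolls' house kit tray, tall post last

## Robot

A 7-joint arm with a two-finger parallel gripper is mounted at the origin on the work surface. World frame = base frame: x ahead of the robot, y to its left, z up, the work surface at z = 0. Lengths are in m, angles in rad, forces in N, time in s.
With the tool pointing down it reaches from about 0.35 to 0.9 m from the base axis. Payload 8.1 kg.
Tool frame: the origin (TCP) lies midway between the tips of the shut fingers; the grasp point (between the pads) lies 19 mm behind it; z points along the fingers, x is the direction in which the jaws open and shut, and the axes are right-handed (so a half turn about z gives the same grasp; the last joint's range is limited). The gripper opens to 92 mm and grips with 3 to 60 N. Pads are 19 mm wide; open, the fingers measure 130 mm over their backs; the gripper's body (75 mm by 190 mm) begins 47 mm behind the grasp point.
Start: joints at [-1.419, 0.434, 0.025, 1.573, -0.012, 1.134, -0.075], TCP at [0.158, 0.605, 0.227] pointing down, gripper open.
Joint ranges: [-2.62, 2.62], [-0.44, 2.09], [-1.27, 1.32], [0.08, 2.57], [-1.32, 4.46], [0.12, 2], [-2.74, 2.74]. Speed limits (rad/s): [2.22, 2.22, 3.01, 3.01, 3.14, 3.14, 3.14].

## Interface

Orientations are given as a 3x3 rotation matrix whose columns are the frame's x, y, z axes.
In Python, from rig import ctrl gives the robot as it stands.
- The arm moves only by the tool servo_tool, never from a script. Its arguments are lists of equal length, an entry for each row: "offset": the shift along the tool's x, y, z in mm, a list of three; "roll": the turn about the tool's z in degrees. In form: {"offset": [[dx, dy, dz], ...], "roll": [roll, ...]}. A call has 1 to 12 rows; each row is the pose to reach, as a shift and turn from the pose measured when the call began, along the tool's axes at that moment; what a row does not reach only later rows make up. A row lasts 1/8 s, in which the tool goes at most 62.5 mm and 10.7 degrees, less where a joint would pass 70% of its speed; a pose out of reach is approached as far as the arm can. A call with a gripper value outside its range is refused whole. "grip" is the opening in per cent of the stroke, from 0 (shut) to 100 (fully open), set as the call begins (left out, the last holds). The fingers move at their own pace and stop on an object; "squeeze" is the grip in N (left out, the last holds). Time passes only in rows, so rows that repeat a pose let the fingers close. It gives the time, the measured TCP pose, the force and the opening at its end, in the units of the state.
- ctrl.sense(): the state, without advancing time (a new reading comes with each control period).
- ctrl.camera(name): name is "side" or "top" or "wrist"; returns the picture (384x512x3 uint8, blue, green, red); there is no depth.
- ctrl.camera_params(name): a dict with "fx", "fy", "cx", "cy" (pixels), "origin" and "rotation" of the camera in the world. Camera axes: x right, y down, z forward; pixel columns grow to the right and rows downward; lengths in m; the calibration is good to about 2 mm. A picture is of the moment at which its call begins: read the wrist's pose just before it. camera_params takes no time and is no camera call; for the wrist camera it gives the pose at the moment of the call.
- ctrl.close_job(): hands the job in, once; it reports no verdict.
The state is a dict: "time_s": time; "q": joint angles; "qvel": joint speeds; "tau": joint torques, N m; "position": TCP position; "orientation": TCP orientation; "contact_force": force on the tool from outside, world axes, zero at the start; "torque": the same for the moment, N m; "grip_width": finger opening in m.
Only numpy, scipy, OpenCV 4.12 (cv2) and the standard library are available. Lean on these libraries where they do the work, as an engineer would, in place of code of your own. Each camera call takes 0.05 s, during which the arm holds its last target.

## Task

Finish packing the dolls' house kit tray. First set the gabled dormer upright and flat on the floor of the wide middle bay, its ridge running the bay's long way; only then stand the tall turned post upright on the floor of the empty end bay next to it, because once it stands there it is in the way of the dormer. Let go of both, and leave the short post standing where it is.

Things in the scene. Friction and masses are not known exactly. Their poses are not given: they have to be found in the camera images.
- tray: Low plywood kit tray, fixed, 104 (x) x 196 (y) x 16 mm high. Origin: centre of underside, z up. Floor 6 mm thick; walls 5 mm thick, 10 mm above the floor. Three bays along y, each 94 mm long in x, centred at x=0: narrow one at -y (full of flat panels, none above the walls); wide middle bay (74 mm in y, centre y=-11 mm) for the dormer; empty end bay (62 mm in y, centre y=+62 mm) for the tall post.
- dormer: Bare wooden dolls' house dormer, like a tiny gabled house: 64 (x, along the ridge) x 44 mm (y), upright side walls 42 mm high, 45 degree roof above them, ridge at 64 mm; dark window with white bars in the -x end. About 90 g, stands upright. Origin: centre of underside, z up. Grip across the side walls (44 mm, along y); either way round will do.
- tall_post: Bare turned wooden post standing upright, 130 mm tall, about 60 g: square foot 36 x 36 x 12 mm, slim turned shaft, plain round neck 22 mm in diameter from 75 to 115 mm above the underside (grip here), narrower finial on top. Origin: centre of underside, z up along the post. Any yaw will do.
- short_post: A post of the same pattern but only 68 mm tall, same 36 mm square foot, standing upright on the table near the others. Not part of this kit: leave it alone. Origin: centre of underside, z up.
Mind the look-alikes: they are no part of the job. What is shaped like the tall_post but green is not meant.

How it is judged:
By the outcome, as a careful person would: the job done as asked, in the order asked, and still so for the second after the job is handed in, with the robot touching nothing.
It also fails if it takes over 67 s, if anything falls off the work surface, if the arm or the gripper's body presses on something with over 40 N, if the wrist force passes 120 N, or if a joint passes its speed limit or range.

## Working session

There is one attempt and no reset: what is moved stays moved. The work goes in short steps, Python scripts to look and compute and a tool call to move; the robot and the scene stay as the last step left them, time stands still between calls to the robot, and variables do not carry over. Pictures are saved under pics/ and viewed, and the job is handed in when it is done.

Besides the shell and the picture viewer there is one more tool, called in YAML: its name, and indented under it one key for each argument. servo_tool: Moves the arm, as the interface text tells. Its arguments: {"type":"object","properties":{"offset":{"type":"array"},"roll":{"type":"array"},"grip":{"type":"number"},"squeeze":{"type":"number"}},"required":["offset","roll"]}

```bash
ls; mkdir -p pics
python3 - <<'E'
from rig import ctrl
import cv2,numpy as np
s=ctrl.sense();print(s['time_s'],s['position'],np.round(s['orientation'],3).tolist(),s['grip_width'])
for n in ['side','top','wrist']:
    p=ctrl.camera_params(n);print(n,p)
    cv2.imwrite(f'pics/{n}0.png',ctrl.camera(n))
E
```

```text
pics
0.0 [0.15744041 0.60429919 0.22594597] [[0.252, 0.968, -0.0], [0.968, -0.252, -0.002], [-0.002, 0.0, -1.0]] 0.091570338659807
side {'fx': 367.2926845498902, 'fy': 367.2926845498902, 'cx': 255.84793550654575, 'cy': 188.66842955846127, 'origin': array([ 0.38644487, -0.49682247,  0.60740827]), 'rotation': array([[ 0.98050402, -0.13477361,  0.14299626],
       [-0.19619903, -0.71167076,  0.67455962],
       [ 0.01085342, -0.68946415, -0.72423849]])}
top {'fx': 358.1781057699801, 'fy': 358.1781057699801, 'cx': 251.49577758924315, 'cy': 194.34138016933008, 'origin': array([0.40137029, 0.06585213, 0.83761942]), 'rotation': array([[-0.01390566, -0.99357853,  0.11228681],
       [-0.99970359,  0.01157055, -0.02142096],
       [ 0.01998418, -0.1125514 , -0.99344492]])}
wrist {'fx': 306.61561597732765, 'fy': 306.61561597732765, 'cx': 255.460691122471, 'cy': 192.3854747258023, 'origin': array([0.08703535, 0.62324918, 0.38359511]), 'rotation': array([[ 0.25238084,  0.93050426,  0.26545384],
       [ 0.96762722, -0.24235298, -0.07044574],
       [-0.00121653,  0.27463951, -0.96154649]])}
```

View pics/side0.png

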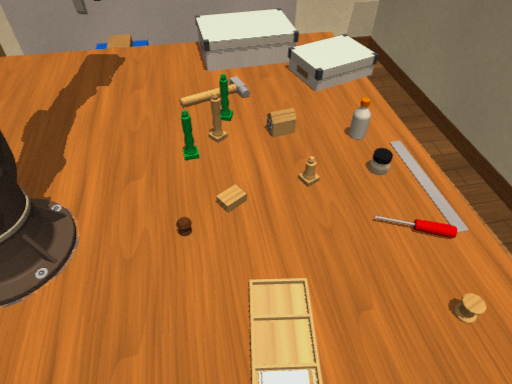

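View pics/top0.png

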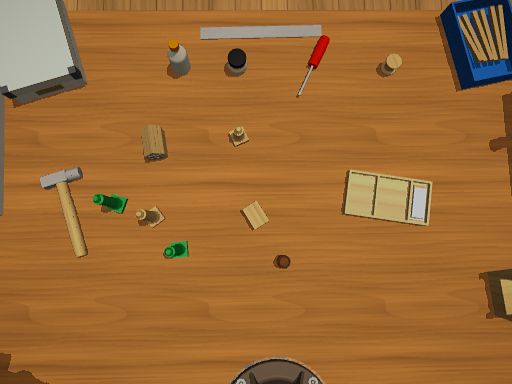

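View pics/wrist0.png

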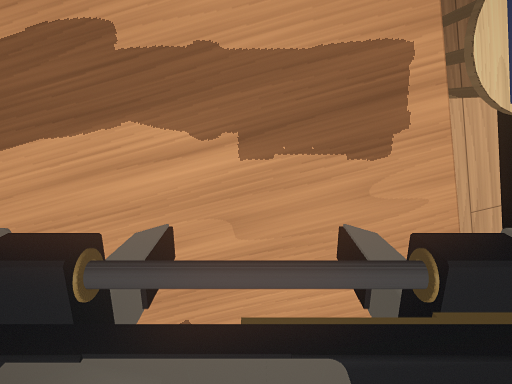

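Run:
```python
import cv2,numpy as np
t=cv2.imread('pics/top0.png');s=cv2.imread('pics/side0.png')
def z(im,x,y,w,h,k): return cv2.resize(im[y:y+h,x:x+w],None,fx=k,fy=k,interpolation=cv2.INTER_CUBIC)
a=z(t,80,110,200,150,4);cv2.imwrite('pics/za.png',a)
b=z(s,160,60,200,150,4);cv2.imwrite('pics/zb.png',b)
c=z(t,330,160,120,80,6);cv2.imwrite('pics/zc.png',c)
```

```text
(no output)
```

View pics/za.png

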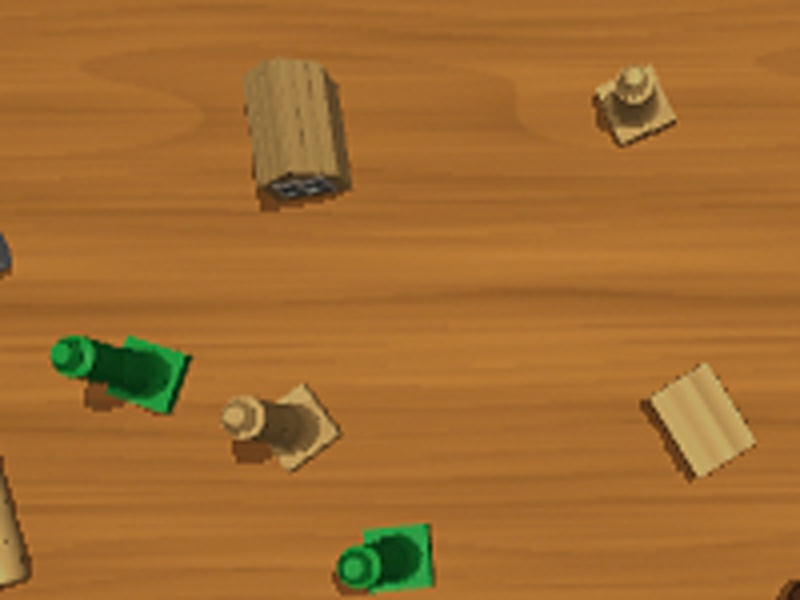

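View pics/zb.png

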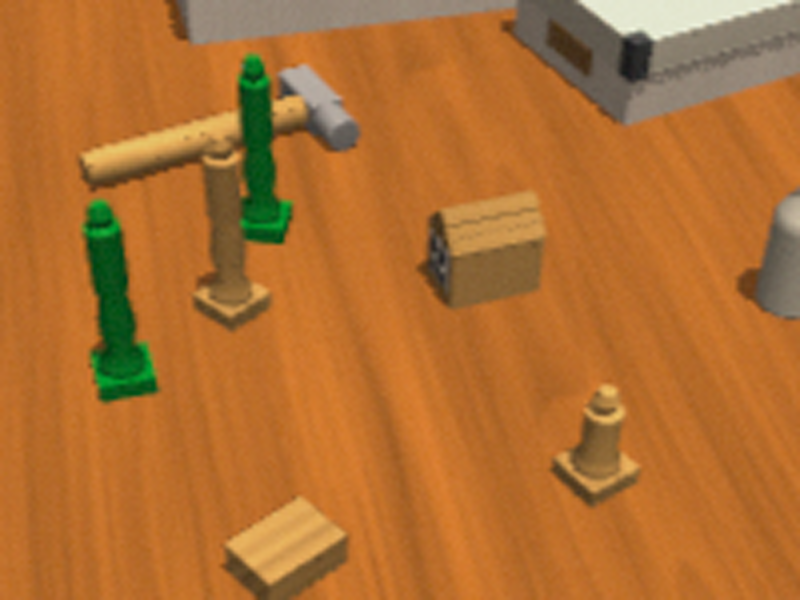

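View pics/zc.png

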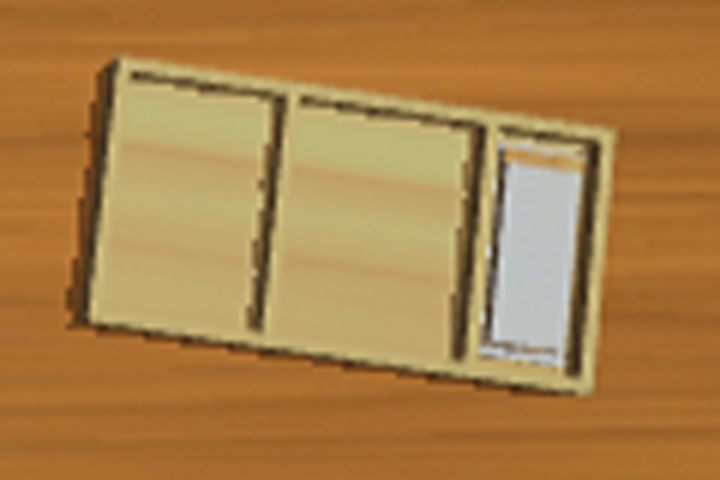

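```bash
cat > h.py <<'E'
import numpy as np
C={'side':dict(f=367.2926845498902,c=(255.84793550654575,188.66842955846127),o=np.array([ 0.38644487, -0.49682247,  0.60740827]),R=np.array([[ 0.98050402, -0.13477361,  0.14299626],[-0.19619903, -0.71167076,  0.67455962],[ 0.01085342, -0.68946415, -0.72423849]])),
'top':dict(f=358.1781057699801,c=(251.49577758924315,194.34138016933008),o=np.array([0.40137029, 0.06585213, 0.83761942]),R=np.array([[-0.01390566, -0.99357853,  0.11228681],[-0.99970359,  0.01157055, -0.02142096],[ 0.01998418, -0.1125514 , -0.99344492]]))}
def ray(c,uv,z):
    d=c['R']@np.array([(uv[0]-c['c'][0])/c['f'],(uv[1]-c['c'][1])/c['f'],1.])
    return c['o']+d*(z-c['o'][2])/d[2]
def wc(p): return dict(f=p['fx'],c=(p['cx'],p['cy']),o=p['origin'],R=p['rotation'])
def zp(uv,x,y,k): return ((uv[0]+.5)/k-.5+x,(uv[1]+.5)/k-.5+y)
def proj(c,X):
    q=c['R'].T@(np.asarray(X)-c['o']);return c['f']*q[:2]/q[2]+np.array(c['c'])
E
python3 - <<'E'
from h import *
np.set_printoptions(precision=4,suppress=True)
T=C['top'];S=C['side']
print('tray');P=[]
for p in [(120,60),(613,132),(592,393),(85,322)]:
    P.append(ray(T,zp(p,330,160,6),.016));print(P[-1])
P=np.array(P);print(P.mean(0),[np.linalg.norm(P[i]-P[i-1]) for i in range(4)])
for i,j in((0,1),(3,2),(0,3),(1,2)):d=P[i]-P[j];print(np.degrees(np.arctan2(d[1],d[0])))
print('dormer top eaves z42')
for p in [(245,75),(258,188),(325,62),(350,188)]:print(p,ray(T,zp(p,80,110,4),.042))
print('side bottom z0')
for p in [(455,305),(540,283)]:print(ray(S,zp(p,160,60,4),0))
print('side eave z42')
for p in [(445,252),(545,232)]:print(ray(S,zp(p,160,60,4),.042))
print('side ridge z64')
for p in [(437,210),(535,192)]:print(ray(S,zp(p,160,60,4),.064))
print('tall foot top z12')
for p in [(303,385),(341,434),(292,472)]:print(ray(T,zp(p,80,110,4),.012))
print('tall finial top z130',ray(T,zp((240,415),80,110,4),.127))
print('side foot');
for p in [(195,300),(232,328),(270,298)]:print(ray(S,zp(p,160,60,4),.006))
print('side top',ray(S,zp((219,148),160,60,4),.125))
print('short side',ray(S,zp((595,470),160,60,4),.012), ray(T,zp((636,105),80,110,4),.012))
for p in [(125,350),(155,375)]:print('green',ray(T,zp(p,80,110,4),.012))
print('green',ray(T,zp((400,560),80,110,4),.012),ray(T,zp((150,375),80,110,4),.012))
print('block',ray(T,zp((702,420),80,110,4),.02))
E
```

```text
tray
[ 0.5499 -0.1823  0.016 ]
[ 0.5194 -0.3745  0.016 ]
[ 0.418  -0.3591  0.016 ]
[ 0.4479 -0.1641  0.016 ]
[ 0.4838 -0.27    0.016 ] [np.float64(0.1036083960596357), np.float64(0.19467397538137485), np.float64(0.1025145245742619), np.float64(0.19727538141707832)]
80.99261705362615
81.30572150921327
-10.075342444811149
-8.634382902989445
dormer top eaves z42
(245, 75) [0.6449 0.2977 0.042 ]
(258, 188) [0.5795 0.289  0.042 ]
(325, 62) [0.6521 0.2526 0.042 ]
(350, 188) [0.579  0.2375 0.042 ]
side bottom z0
[0.5898 0.2495 0.    ]
[0.6516 0.2622 0.    ]
side eave z42
[0.5819 0.2521 0.042 ]
[0.651  0.2614 0.042 ]
side ridge z64
[0.5793 0.2674 0.064 ]
[0.6462 0.2755 0.064 ]
tall foot top z12
[0.4706 0.2695 0.012 ]
[0.4421 0.2474 0.012 ]
[0.4208 0.2749 0.012 ]
tall finial top z130 [0.4465 0.2718 0.127 ]
side foot
[0.4212 0.2784 0.006 ]
[0.4414 0.2453 0.006 ]
[0.4698 0.2716 0.006 ]
side top [0.4441 0.267  0.125 ]
short side [0.6306 0.0713 0.012 ] [0.634  0.0765 0.012 ]
green [0.492  0.3716 0.012 ]
green [0.4774 0.3541 0.012 ]
green [0.3702 0.2131 0.012 ] [0.4774 0.3569 0.012 ]
block [0.4471 0.0406 0.02  ]
```

servo_tool:
  offset:
    - [-10,25,0]
    - [-28,70,0]
    - [-48,120,0]
    - [-68,170,0]
    - [-89,225,0]
    - [-110,280,0]
    - [-132,335,0]
    - [-154,390,0]
    - [-175,445,0]
    - [-192,488,0]
    - [-203,515,0]
    - [-207,526,0]
  roll: [0,-3,-6,-9,-12,-15,-18,-20,-22,-23,-23,-23]

```text
time_s: 1.65
position: [0.6155, 0.2695, 0.2259]
orientation: [[-0.143, 0.99, -0.0], [0.99, 0.143, -0.002], [-0.002, -0.001, -1.0]]
contact_force: [-0.5, 1.1, -0.1]
grip_width: 0.0918
```

Run:
```python
from rig import ctrl
import cv2,numpy as np,pickle
s=ctrl.sense();print(s['time_s'],s['position'],np.round(s['orientation'],3).tolist(),s['grip_width'],np.abs(s['qvel']).max())
p=ctrl.camera_params('wrist');im=ctrl.camera('wrist');cv2.imwrite('pics/w1.png',im);pickle.dump(p,open('w1.pkl','wb'))
```

```text
1.65 [0.61552685 0.2695403  0.22588078] [[-0.143, 0.99, -0.0], [0.99, 0.143, -0.002], [-0.002, -0.001, -1.0]] 0.09179750355979054 0.12109541556441877
```

View pics/w1.png

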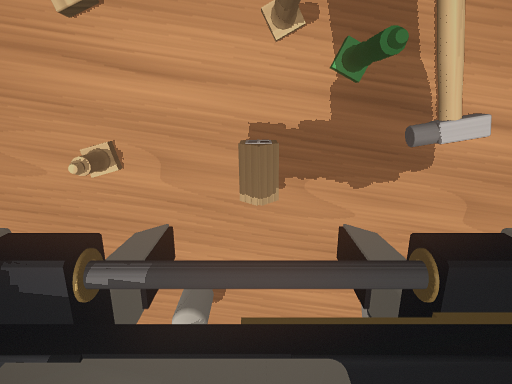

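Run:
```python
from h import *
import cv2,pickle
im=cv2.imread('pics/w1.png')
cv2.imwrite('pics/zw1.png',cv2.resize(im[120:220,200:320],None,fx=6,fy=6,interpolation=cv2.INTER_CUBIC))
W=wc(pickle.load(open('w1.pkl','rb')))
for p in [(239,143),(240,200),(279,143),(277,200)]:print(p,ray(W,p,.042))
```

```text
(239, 143) [0.58612817 0.24635682 0.042     ]
(240, 200) [0.65152076 0.25600342 0.042     ]
(279, 143) [0.57978249 0.29019146 0.042     ]
(277, 200) [0.64532039 0.2987088  0.042     ]
```

View pics/zw1.png

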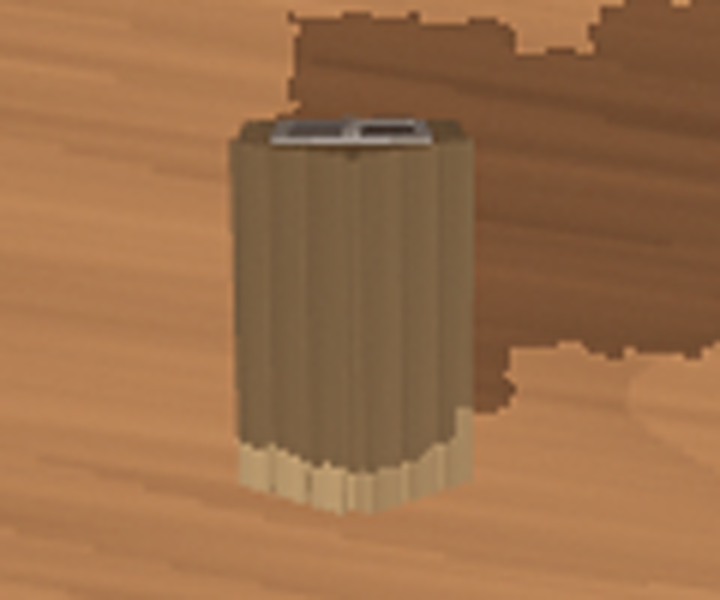

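servo_tool:
  offset:
    - [3,0,15]
    - [3,0,45]
    - [3,0,80]
    - [3,0,115]
    - [3,0,145]
    - [3,0,170]
    - [3,0,188]
    - [3,0,200]
    - [3,0,207]
    - [3,0,210]
    - [3,0,210]
  roll: [0,0,0,0,0,0,0,0,0,0,0]

```text
time_s: 3.08
position: [0.6157, 0.272, 0.0163]
orientation: [[-0.143, 0.99, 0.0], [0.99, 0.143, -0.002], [-0.002, 0.0, -1.0]]
contact_force: [0.1, -0.4, -0.4]
grip_width: 0.0915
```

servo_tool:
  offset:
    - [0,0,0]
    - [0,0,0]
    - [0,0,0]
    - [0,0,0]
    - [0,0,0]
    - [0,0,0]
    - [0,0,0]
    - [0,0,0]
  roll: [0,0,0,0,0,0,0,0]
  grip: 30
  squeeze: 15

```text
time_s: 4.08
position: [0.6157, 0.2721, 0.0163]
orientation: [[-0.143, 0.99, 0.0], [0.99, 0.143, -0.002], [-0.002, 0.0, -1.0]]
contact_force: [-0.1, -0.6, -0.6]
grip_width: 0.0442
```

servo_tool:
  offset:
    - [0,0,-5]
    - [0,0,-15]
    - [0,0,-32]
    - [0,0,-55]
    - [0,0,-80]
    - [0,0,-100]
    - [0,0,-115]
    - [0,0,-122]
    - [0,0,-124]
  roll: [0,0,0,0,0,0,0,0,0]
  squeeze: 20

```text
time_s: 5.2
position: [0.6156, 0.2723, 0.1405]
orientation: [[-0.143, 0.99, 0.001], [0.99, 0.143, -0.002], [-0.002, 0.0, -1.0]]
contact_force: [-0.3, 0.7, -0.0]
grip_width: 0.0436
```

Run:
```python
from rig import ctrl
import cv2,numpy as np,pickle
s=ctrl.sense();print(s['time_s'],s['position'],s['contact_force'],s['grip_width'])
p=ctrl.camera_params('wrist');im=ctrl.camera('wrist');cv2.imwrite('pics/w2.png',im);pickle.dump(p,open('w2.pkl','wb'))
pos=s['position'];R=s['orientation']
d=R.T@(np.array([.4823,-.2809,pos[2]])-pos);print(d*1000)
```

```text
5.2 [0.61558265 0.27229482 0.14053248] [-0.29677946  0.67249711 -0.03660543] 0.04358692011090498
[-528.3833477  -211.18436077    0.98837356]
```

View pics/w2.png

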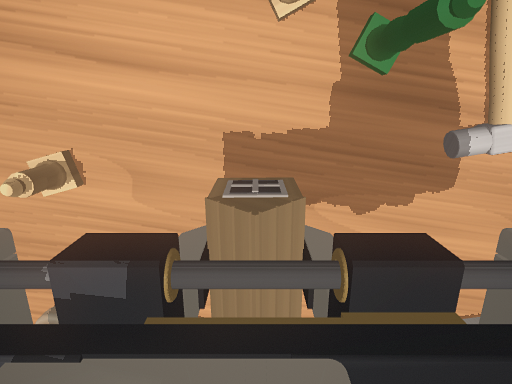

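servo_tool:
  offset:
    - [-15,-4,0]
    - [-55,-13,0]
    - [-105,-26,0]
    - [-160,-40,0]
    - [-215,-53,0]
    - [-270,-67,0]
    - [-325,-80,0]
    - [-380,-94,0]
    - [-430,-107,0]
    - [-475,-118,0]
    - [-510,-127,0]
    - [-528,-131,0]
  roll: [0,1,3,5,7,9,11,13,15,16,17,17]

```text
time_s: 6.75
position: [0.5596, -0.2722, 0.141]
orientation: [[0.156, 0.988, -0.001], [0.988, -0.156, -0.003], [-0.003, -0.001, -1.0]]
contact_force: [-0.4, 0.5, -0.5]
grip_width: 0.0439
```

servo_tool:
  offset:
    - [0,0,0]
    - [0,0,0]
  roll: [0,0]

```text
time_s: 7.0
position: [0.5597, -0.2706, 0.1406]
orientation: [[0.154, 0.988, -0.002], [0.988, -0.154, -0.002], [-0.002, -0.001, -1.0]]
contact_force: [-0.5, 0.6, -0.1]
grip_width: 0.0437
```

Run:
```python
from rig import ctrl
import cv2,numpy as np,pickle
s=ctrl.sense();print(s['time_s'],s['position'],s['contact_force'],s['grip_width'],s['orientation'])
p=ctrl.camera_params('wrist');im=ctrl.camera('wrist');cv2.imwrite('pics/w3.png',im);pickle.dump(p,open('w3.pkl','wb'))
```

```text
7.0 [ 0.55966496 -0.27060281  0.14060884] [-0.48377665  0.57509353 -0.10721069] 0.04373335168758818 [[ 0.15428826  0.98802427 -0.00178135]
 [ 0.98802385 -0.15429135 -0.00174955]
 [-0.00200344 -0.00149008 -0.99999688]]
```

View pics/w3.png

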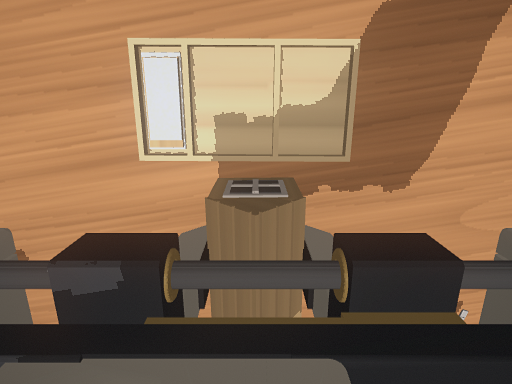

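Run:
```python
from h import *
import cv2,pickle
im=cv2.imread('pics/w3.png')
cv2.imwrite('pics/zw3.png',cv2.resize(im[20:180,110:380],None,fx=2.9,fy=2.9,interpolation=cv2.INTER_CUBIC))
W=wc(pickle.load(open('w3.pkl','rb')))
P=np.array([ray(W,p,.016) for p in [(128.5,39.5),(359,39.5),(351,160),(139,160.5)]])
print(P,P.mean(0),[np.linalg.norm(P[i]-P[i-1]) for i in range(4)])
for i,j in((1,0),(2,3),(2,1),(3,0)):d=P[i]-P[j];print(np.degrees(np.arctan2(d[1],d[0])))
```

```text
[[ 0.41891483 -0.35643236  0.016     ]
 [ 0.44886076 -0.16549344  0.016     ]
 [ 0.54984077 -0.17930511  0.016     ]
 [ 0.51990107 -0.37407987  0.016     ]] [ 0.48437936 -0.2688277   0.016     ] [np.float64(0.10251661151731051), np.float64(0.1932729374409203), np.float64(0.10192018865057328), np.float64(0.19706241349864487)]
81.0866151374651
81.26120610069651
-7.788372555780631
-9.912439108000692
```

View pics/zw3.png

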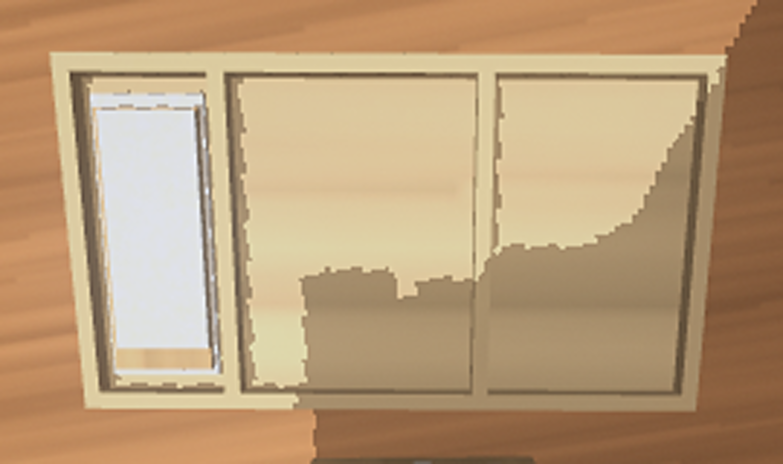

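servo_tool:
  offset:
    - [-4,-12,0]
    - [-12,-40,0]
    - [-19,-65,10]
    - [-22,-74,30]
    - [-22,-75,52]
    - [-22,-75,72]
    - [-22,-75,88]
    - [-22,-75,100]
    - [-22,-75,107]
    - [-22,-75,111]
    - [-22,-75,113]
    - [-22,-75,113]
  roll: [0,0,0,0,0,0,0,0,0,0,0,0]

```text
time_s: 8.55
position: [0.4825, -0.2807, 0.028]
orientation: [[0.154, 0.988, -0.001], [0.988, -0.154, -0.002], [-0.002, -0.001, -1.0]]
contact_force: [-0.2, 0.7, -0.6]
grip_width: 0.0439
```

Run:
```python
from rig import ctrl
import cv2,numpy as np,pickle
s=ctrl.sense();print(s['time_s'],s['position'],s['contact_force'],s['grip_width'],s['orientation'])
t=ctrl.camera('top')[130:260,320:460];cv2.imwrite('pics/t4.png',cv2.resize(t,None,fx=4.5,fy=4.5,interpolation=cv2.INTER_CUBIC))
t=ctrl.camera('side')[240:384,200:370];cv2.imwrite('pics/s4.png',cv2.resize(t,None,fx=4,fy=4,interpolation=cv2.INTER_CUBIC))
```

```text
8.55 [ 0.48245357 -0.28071932  0.02803768] [-0.20791629  0.69021395 -0.58802864] 0.043926045937569234 [[ 1.53571145e-01  9.88136877e-01 -1.18974512e-03]
 [ 9.88135613e-01 -1.53573136e-01 -1.81695417e-03]
 [-1.97811231e-03 -8.96597793e-04 -9.99997642e-01]]
```

View pics/t4.png

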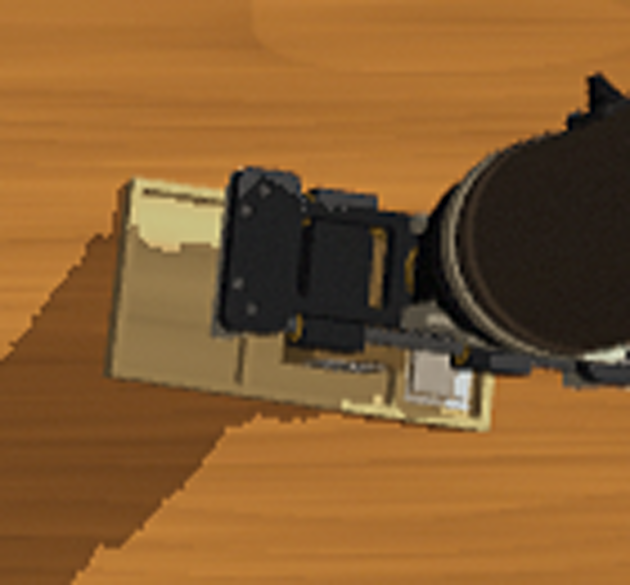

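View pics/s4.png

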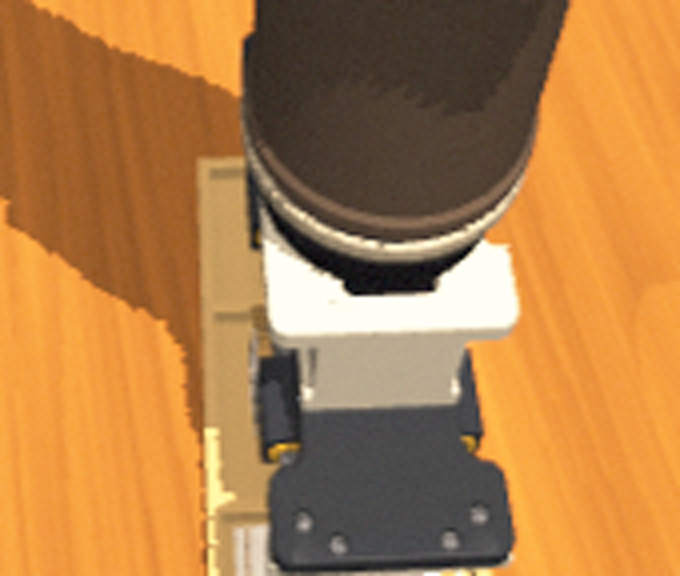

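servo_tool:
  offset:
    - [0,0,2]
    - [0,0,4]
    - [0,0,5]
    - [0,0,5.5]
    - [0,0,5.8]
    - [0,0,5.8]
  roll: [0,0,0,0,0,0]

```text
time_s: 9.4
position: [0.4825, -0.2807, 0.0224]
orientation: [[0.154, 0.988, -0.001], [0.988, -0.154, -0.002], [-0.002, -0.001, -1.0]]
contact_force: [0.1, -0.9, -0.4]
grip_width: 0.0438
```

servo_tool:
  offset:
    - [0,0,0]
    - [0,0,0]
    - [0,0,0]
    - [0,0,0]
    - [0,0,0]
    - [0,0,0]
  roll: [0,0,0,0,0,0]
  grip: 100

```text
time_s: 10.15
position: [0.4825, -0.2808, 0.0223]
orientation: [[0.154, 0.988, -0.001], [0.988, -0.154, -0.002], [-0.002, -0.001, -1.0]]
contact_force: [-0.6, -0.9, -0.6]
grip_width: 0.0912
```

servo_tool:
  offset:
    - [0,0,-3]
    - [0,0,-12]
    - [0,0,-30]
    - [0,0,-60]
    - [0,0,-95]
    - [0,0,-130]
    - [0,0,-160]
    - [0,0,-180]
    - [0,0,-192]
    - [0,0,-195]
  roll: [0,0,0,0,0,0,0,0,0,0]

```text
time_s: 11.4
position: [0.4829, -0.2805, 0.218]
orientation: [[0.154, 0.988, -0.0], [0.988, -0.154, -0.002], [-0.002, 0.0, -1.0]]
contact_force: [0.7, -0.3, -1.5]
grip_width: 0.0917
```

Run:
```python
from rig import ctrl
import cv2,numpy as np,pickle
s=ctrl.sense();print(s['time_s'],s['position'],s['grip_width'],s['q'])
p=ctrl.camera_params('wrist');im=ctrl.camera('wrist');cv2.imwrite('pics/w5.png',im);pickle.dump(p,open('w5.pkl','wb'))
```

```text
11.4 [ 0.48285881 -0.28047476  0.21802612] 0.09171865731166423 [ 0.24416936  0.33389022  0.24500777  1.76606334 -0.0893345   1.05169516
  1.93708941]
```

View pics/w5.png

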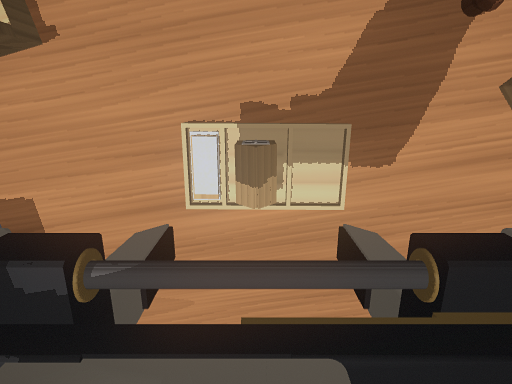

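servo_tool:
  offset:
    - [18,-4,0]
    - [60,-14,0]
    - [112,-25,0]
    - [166,-38,0]
    - [222,-50,0]
    - [278,-63,0]
    - [334,-76,0]
    - [390,-88,0]
    - [445,-100,0]
    - [495,-112,0]
    - [528,-119,0]
    - [540,-122,0]
  roll: [-2,-7,-13,-19,-25,-32,-38,-44,-50,-56,-60,-62]

```text
time_s: 12.95
position: [0.4431, 0.2745, 0.2158]
orientation: [[-0.804, 0.594, -0.002], [0.594, 0.804, -0.002], [0.001, -0.003, -1.0]]
contact_force: [0.8, -1.0, -0.7]
grip_width: 0.0918
```

servo_tool:
  offset:
    - [0,0,0]
    - [0,0,0]
  roll: [0,0]

```text
time_s: 13.2
position: [0.443, 0.273, 0.2155]
orientation: [[-0.803, 0.596, -0.003], [0.596, 0.803, -0.003], [0.0, -0.004, -1.0]]
contact_force: [0.4, -1.1, 0.2]
grip_width: 0.0919
```

Run:
```python
from rig import ctrl
import cv2,numpy as np,pickle
s=ctrl.sense();print(s['time_s'],s['position'],s['grip_width'],s['q'],s['orientation'])
p=ctrl.camera_params('wrist');im=ctrl.camera('wrist');cv2.imwrite('pics/w6.png',im);pickle.dump(p,open('w6.pkl','wb'))
t=ctrl.camera('top');cv2.imwrite('pics/t6.png',t);cv2.imwrite('pics/zt6.png',cv2.resize(t[150:240,330:450],None,fx=6,fy=6,interpolation=cv2.INTER_CUBIC))
```

```text
13.2 [0.44297718 0.2730142  0.21552888] 0.0918984291391601 [-0.46595007  0.29447535 -0.23963686  1.82223621  0.08070483  1.03848516
  1.76644317] [[-8.03172806e-01  5.95739243e-01 -2.86311121e-03]
 [ 5.95745969e-01  8.03166776e-01 -3.14173311e-03]
 [ 4.27902093e-04 -4.22904156e-03 -9.99990966e-01]]
```

View pics/w6.png

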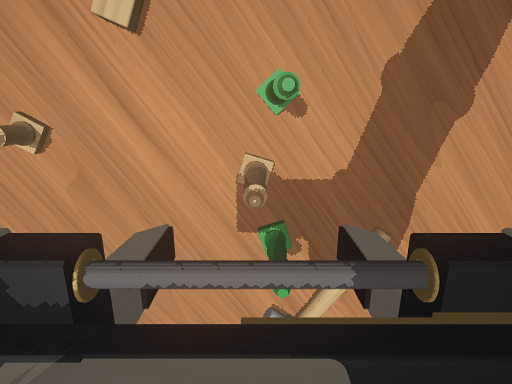

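View pics/zt6.png

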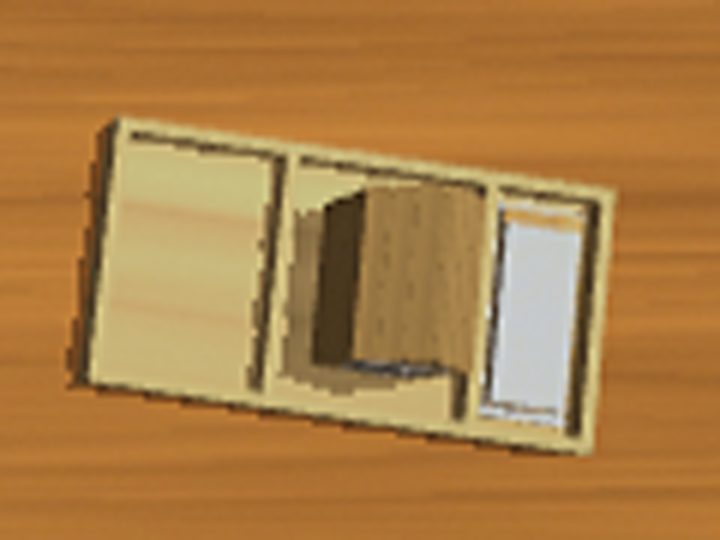

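Run:
```python
from h import *
import cv2,pickle
im=cv2.imread('pics/w6.png')
cv2.imwrite('pics/zw6.png',cv2.resize(im[140:230,210:310],None,fx=6,fy=6,interpolation=cv2.INTER_CUBIC))
W=wc(pickle.load(open('w6.pkl','rb')))
print(ray(W,(255,200.5),.13),ray(W,(255,199),.115))
for g in [(286,85),(283,293)]: print('green',ray(W,g,.13))
```

```text
[0.44564145 0.27451503 0.13      ] [0.44760271 0.27712058 0.115     ]
green [0.3728469  0.21554543 0.13      ]
green [0.47764533 0.36024695 0.13      ]
```

View pics/zw6.png

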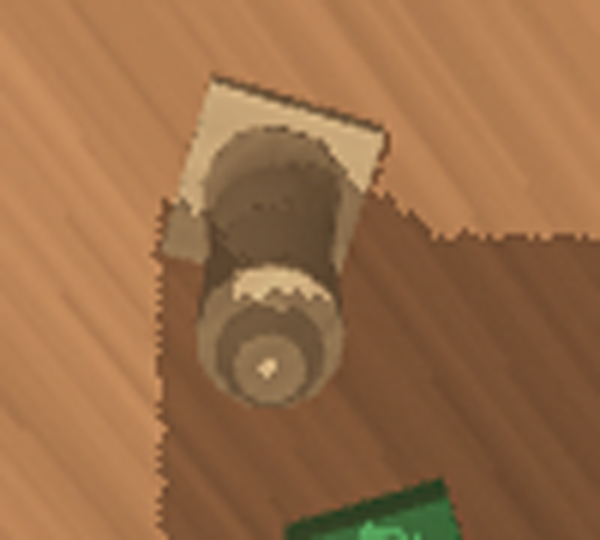

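servo_tool:
  offset:
    - [-1,2,8]
    - [-1,2,28]
    - [-1,2,52]
    - [-1,2,78]
    - [-1,2,100]
    - [-1,2,118]
    - [-1,2,130]
    - [-1,2,137]
    - [-1,2,139.5]
    - [-1,2,139.5]
  roll: [0,0,0,0,0,0,0,0,0,0]

```text
time_s: 14.55
position: [0.4453, 0.2737, 0.0766]
orientation: [[-0.803, 0.596, -0.002], [0.596, 0.803, -0.002], [0.0, -0.003, -1.0]]
contact_force: [0.4, 0.1, 0.2]
grip_width: 0.0915
```

Run:
```python
from rig import ctrl
import cv2,numpy as np,pickle
s=ctrl.sense();print(s['time_s'],s['position'],s['contact_force'])
im=ctrl.camera('wrist');cv2.imwrite('pics/w7.png',im)
```

```text
14.55 [0.44528329 0.27367664 0.07656719] [0.39934775 0.10839042 0.1796813 ]
```

View pics/w7.png

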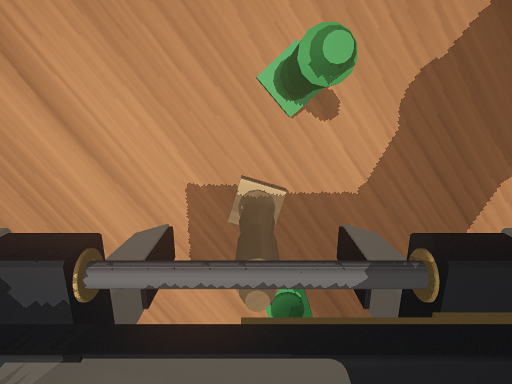

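Post is between the jaws (finial near col 257, midway between fingers). Close.

servo_tool:
  offset:
    - [0,0,0]
    - [0,0,0]
    - [0,0,0]
    - [0,0,0]
    - [0,0,0]
    - [0,0,0]
    - [0,0,0]
    - [0,0,0]
    - [0,0,0]
    - [0,0,0]
  roll: [0,0,0,0,0,0,0,0,0,0]
  grip: 8
  squeeze: 15

```text
time_s: 15.85
position: [0.4453, 0.2738, 0.0767]
orientation: [[-0.803, 0.596, -0.002], [0.596, 0.803, -0.002], [-0.0, -0.003, -1.0]]
contact_force: [0.5, 0.1, 0.3]
grip_width: 0.0213
```

servo_tool:
  offset:
    - [0,0,-3]
    - [0,0,-10]
    - [0,0,-25]
    - [0,0,-48]
    - [0,0,-75]
    - [0,0,-100]
    - [0,0,-120]
    - [0,0,-134]
    - [0,0,-142]
    - [0,0,-145]
    - [0,0,-145]
  roll: [0,0,0,0,0,0,0,0,0,0,0]
  squeeze: 20

```text
time_s: 17.23
position: [0.4454, 0.274, 0.2213]
orientation: [[-0.803, 0.596, -0.002], [0.596, 0.803, -0.003], [0.0, -0.004, -1.0]]
contact_force: [-0.2, -0.8, -0.5]
grip_width: 0.0213
```

Run:
```python
from rig import ctrl
import cv2,numpy as np,pickle
s=ctrl.sense();print(s['time_s'],s['position'],s['contact_force'],s['grip_width'])
im=ctrl.camera('side');cv2.imwrite('pics/s8.png',cv2.resize(im[0:220,100:400],None,fx=2.6,fy=2.6))
im=ctrl.camera('wrist');cv2.imwrite('pics/w8.png',im)
pos=s['position'];R=s['orientation'];print(R)
d=R.T@(np.array([.4936,-.2082,pos[2]])-pos);print(d*1000)
```

```text
17.225 [0.44539679 0.27395845 0.22134717] [-0.19331939 -0.84031219 -0.54990121] 0.021319339787917755
[[-8.02801579e-01  5.96242102e-01 -2.23177155e-03]
 [ 5.96246259e-01  8.02796893e-01 -2.74736633e-03]
 [ 1.53563790e-04 -3.53627546e-03 -9.99993736e-01]]
[-326.18278639 -358.33452694    1.21708735]
```

View pics/s8.png

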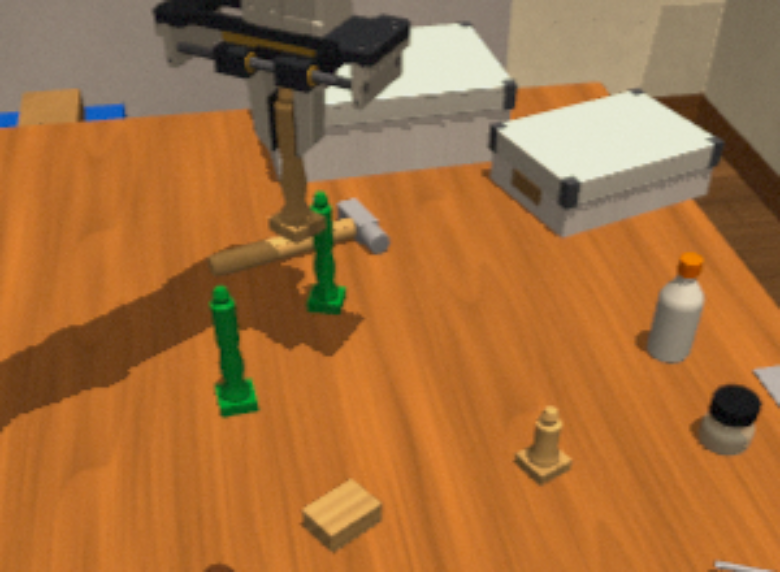

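View pics/w8.png

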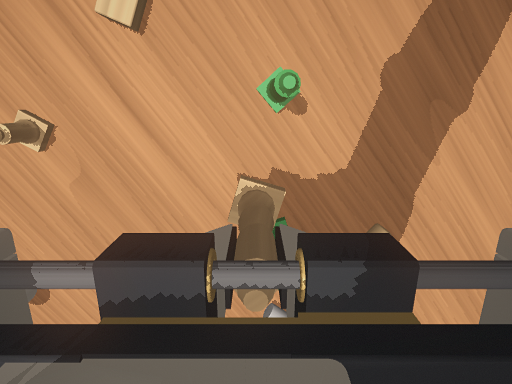

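servo_tool:
  offset:
    - [-9,-10,0]
    - [-34,-37,0]
    - [-66,-73,0]
    - [-100,-110,0]
    - [-134,-147,0]
    - [-168,-184,0]
    - [-202,-222,0]
    - [-236,-259,0]
    - [-268,-295,0]
    - [-298,-327,0]
    - [-318,-349,0]
    - [-326,-358,0]
  roll: [2,7,13,19,25,31,38,44,50,56,60,62]

```text
time_s: 18.82
position: [0.4931, -0.2095, 0.2221]
orientation: [[0.154, 0.988, -0.003], [0.988, -0.154, -0.003], [-0.004, -0.003, -1.0]]
contact_force: [-0.2, 0.3, -1.0]
grip_width: 0.0214
```

servo_tool:
  offset:
    - [0,0,0]
    - [0,0,0]
    - [0,0,0]
  roll: [0,0,0]

```text
time_s: 19.2
position: [0.4933, -0.2081, 0.2221]
orientation: [[0.151, 0.989, -0.003], [0.989, -0.151, -0.003], [-0.003, -0.003, -1.0]]
contact_force: [-0.6, 0.7, -0.3]
grip_width: 0.0212
```

Run:
```python
from rig import ctrl
import cv2,numpy as np,pickle
s=ctrl.sense();print(s['time_s'],s['position'],s['contact_force'],s['grip_width'])
im=ctrl.camera('wrist');cv2.imwrite('pics/w9.png',im)
pos=s['position'];R=s['orientation'];print(R)
d=R.T@(np.array([.4936,-.2082,.0825])-pos);print(d*1000)
```

```text
19.2 [ 0.49328327 -0.2081038   0.22214286] [-0.6387496   0.70947103 -0.31156581] 0.021185907414789745
[[ 0.15108571  0.98851539 -0.00322968]
 [ 0.9885162  -0.15109405 -0.0025137 ]
 [-0.00297281 -0.00281281 -0.99999163]]
[  0.367893     0.72041905 139.64090677]
```

View pics/w9.png

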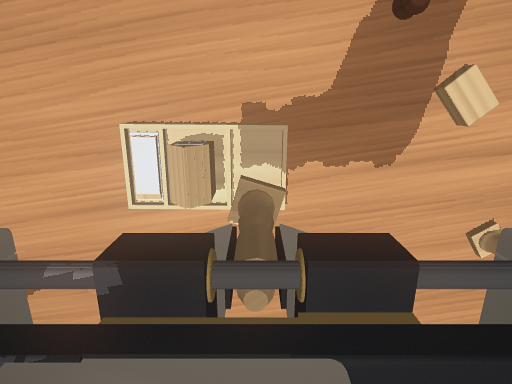

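servo_tool:
  offset:
    - [0,0,6]
    - [0,0,22]
    - [0,0,45]
    - [0,0,68]
    - [0,0,90]
    - [0,1,108]
    - [0,1,120]
    - [0,1,127]
    - [0,1,131]
    - [0,1,133]
    - [0,1,133]
  roll: [0,0,0,0,0,0,0,0,0,0,0]

```text
time_s: 20.62
position: [0.494, -0.2089, 0.0895]
orientation: [[0.151, 0.988, -0.003], [0.988, -0.151, -0.003], [-0.003, -0.002, -1.0]]
contact_force: [0.2, 0.1, -0.8]
grip_width: 0.0213
```

Run:
```python
from rig import ctrl
import cv2,numpy as np
s=ctrl.sense();print(s['time_s'],s['position'],s['contact_force'],s['grip_width'])
a=cv2.resize(ctrl.camera('top')[130:260,320:460],(400,372));b=cv2.resize(ctrl.camera('side')[200:384,200:400],(400,372))
cv2.imwrite('pics/c10.png',np.hstack([a,b]))
cv2.imwrite('pics/w10.png',ctrl.camera('wrist'))
```

```text
20.625 [ 0.49404498 -0.20891445  0.08945576] [ 0.15689945  0.10601347 -0.82638895] 0.021268066638355187
```

View pics/c10.png

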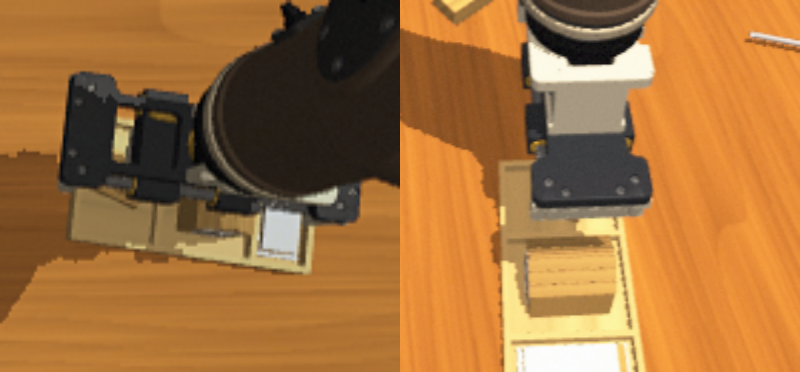

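View pics/w10.png

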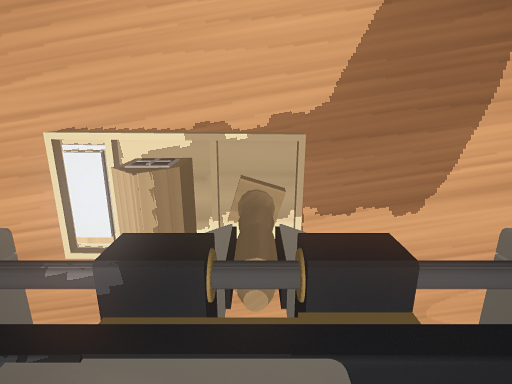

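servo_tool:
  offset:
    - [0,0,2]
    - [0,0,4]
    - [0,0,5.5]
    - [0,0,6.3]
    - [0,0,6.8]
    - [0,0,6.8]
  roll: [0,0,0,0,0,0]

```text
time_s: 21.52
position: [0.4941, -0.209, 0.0827]
orientation: [[0.151, 0.988, -0.003], [0.988, -0.151, -0.003], [-0.003, -0.002, -1.0]]
contact_force: [0.1, 0.8, -0.1]
grip_width: 0.0218
```

servo_tool:
  offset:
    - [0,0,0]
    - [0,0,0]
    - [0,0,0]
    - [0,0,0]
    - [0,0,0]
    - [0,0,0]
    - [0,0,0]
  roll: [0,0,0,0,0,0,0]
  grip: 70

```text
time_s: 22.4
position: [0.4941, -0.209, 0.0827]
orientation: [[0.151, 0.988, -0.002], [0.988, -0.151, -0.003], [-0.003, -0.002, -1.0]]
contact_force: [-0.2, 0.4, 0.1]
grip_width: 0.0639
```

servo_tool:
  offset:
    - [0,0,-3]
    - [0,0,-12]
    - [0,0,-30]
    - [0,0,-58]
    - [0,0,-90]
    - [0,0,-120]
    - [0,0,-142]
    - [0,0,-155]
    - [0,0,-160]
  roll: [0,0,0,0,0,0,0,0,0]

```text
time_s: 23.52
position: [0.4946, -0.2086, 0.2434]
orientation: [[0.151, 0.988, -0.002], [0.988, -0.151, -0.003], [-0.003, -0.001, -1.0]]
contact_force: [0.6, -1.0, -0.7]
grip_width: 0.0646
```

servo_tool:
  offset:
    - [10,0,0]
    - [40,0,0]
    - [80,0,0]
    - [120,0,0]
    - [160,0,0]
    - [195,0,0]
    - [220,0,0]
    - [230,0,0]
    - [230,0,0]
    - [230,0,0]
  roll: [0,0,0,0,0,0,0,0,0,0]

```text
time_s: 24.78
position: [0.5292, 0.0174, 0.2425]
orientation: [[0.153, 0.988, -0.002], [0.988, -0.153, -0.004], [-0.004, -0.001, -1.0]]
contact_force: [0.7, -0.3, -0.3]
grip_width: 0.0641
```

Run:
```python
from rig import ctrl
import cv2,numpy as np
s=ctrl.sense();print(s['time_s'],s['position'],s['contact_force'],s['grip_width'],np.abs(s['qvel']).max())
t=ctrl.camera('top');u=ctrl.camera('side');cv2.imwrite('pics/t11.png',t);cv2.imwrite('pics/s11.png',u)
a=cv2.resize(t[150:250,330:450],(400,333));b=cv2.resize(u[234:384,200:380],(400,333))
cv2.imwrite('pics/c11.png',np.hstack([a,b]))
```

```text
24.775 [0.52921885 0.01744479 0.24247732] [ 0.68998626 -0.30246598 -0.26777835] 0.0641139525062373 0.006350554391792214
```

View pics/c11.png

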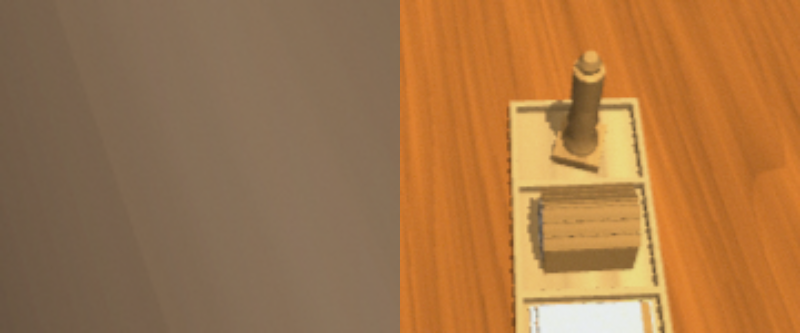

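View pics/s11.png

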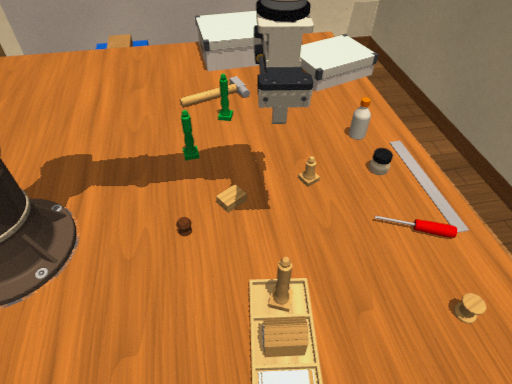

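Run:
```python
from h import *
S=C['side'];k=400/180;k2=333/150
def m(p): return ((p[0]-400)/k+200,p[1]/k2+234)
print('finial',ray(S,m((591,54)),.134),'foot front corner mid bottom',ray(S,m((556,160)),.006),ray(S,m((601,170)),.006))
print(ray(S,m((580,148)),.018))
from rig import ctrl
ctrl.close_job()
```

```text
finial [ 0.49607805 -0.20665194  0.134     ] foot front corner mid bottom [ 0.47449051 -0.21693966  0.006     ] [ 0.50686806 -0.23159601  0.006     ]
[ 0.49315222 -0.21648004  0.018     ]
the job is handed in; nothing more can be done
```

The job is done and handed in at about 25 s of the 67 s allowed. I set the dormer down first, then the tall wooden post, and let go of both.

- **Dormer:** it stands upright in the middle of the wide bay, its ridge running the bay's long way. The wrist, top and side views taken after I let go all show this.
- **Tall post:** it stands upright in the end bay. In the final side view its top is at about (0.496, -0.207) m, against a bay centre of (0.494, -0.208) m. A rough check of the shaft base from the same picture gave y = -0.216 m. I put that difference down to picking the pixel by eye, and the picture shows no lean.
- **Other objects:** the short post, the green look-alikes and the loose block look unmoved in the final side view.
- **Forces:** the force readings after each move stayed below about 2 N.
- **Missing check:** I had no final top view, because the arm was blocking that camera. The post's final position therefore rests on the side view alone.

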